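# Shim the rocking balance

### The arm

A 7-joint arm with a two-finger parallel gripper is mounted at the origin on a cart in front of the work surface, level with it; the furniture and walls round the work are solid. World frame = base frame: x ahead of the robot, y to its left, z up, the work surface at z = 0. Lengths are in m, angles in degrees, forces in N, time in s.
With the tool pointing down it reaches from about 0.4 to 0.875 m from the base axis. Payload 4.4 kg.
Tool frame: the origin (TCP) lies on the centre line of the jaws, within the pads' length; the fingertips stand 11 mm ahead of it and the grasp point (between the pads) lies 8 mm behind it; z points along the fingers, y is the line along which they close (so a half turn about z gives the same grasp; the last joint's range is limited). The gripper opens to 85 mm and grips with 20 to 120 N. Pads are 22 mm wide; open, the fingers measure 114 mm over their backs; the gripper's body (76 mm by 85 mm) begins 54 mm behind the grasp point. The pads swing forward as they close: fully open they stand 13 mm farther back than shut.
Start: joints at [-72.009, 36.005, 2.206, 86.941, -1.547, 57.084, -1.146], TCP at [0.241, 0.604, 0.242] pointing down, gripper open.
Joint ranges: [-175.42, 175.42], [-21.48, 121.26], [-71.46, 75.88], [10.55, 141.38], [-63.04, 243.04], [13.31, 113.54], [-168.57, 168.57]. Speed limits (degrees/s): [147.25, 147.25, 180, 180, 180, 180, 180].

### API

Orientations are given as a 3x3 rotation matrix whose columns are the frame's x, y, z axes.
In Python, from cell import r, imaging, order, boxes_of, regions_of, mark_of gives the robot as it stands.
- The arm moves only by the shell command python3 -m handwheel 'ROWS' [FORCE]. ROWS is JSON, a list of rows, each a list of 3 entries, a list of its own where there are three numbers: the shift along the tool's x, y, z normalised to -1 to 1, where 1 is 20 cm, then the turn, a rotation vector about the tool's x, y, z normalised to -1 to 1, where 1 is pi rad, then the closure, from 0 (fully open) to 1 (shut). In form: [[[dx, dy, dz], [wx, wy, wz], jaw], ...]. A call has 1 to 8 rows; each row is the pose to reach, as a shift and turn from the pose commanded when the call began, along the tool's axes at that moment, turning the shorter way round; what a row does not reach only later rows make up. A row lasts 1/12 s, in which the tool goes at most 41.7 mm and 7.16 degrees, less where a joint would pass 70% of its speed; a pose out of reach is approached as far as the arm can. A call with a number of a shift or a turn outside -1 to 1 is refused whole. A call with a gripper value outside its range is refused whole. The fingers move at their own pace and stop on an object; FORCE is the grip in N (left out, the last holds). Time passes only in rows, so rows that repeat a pose let the fingers close. It gives the time, the measured TCP pose, the force, the opening and the grip force at its end, in the units of the state.
- r.get_obs(): the state, without advancing time (a new reading comes with each control period).
- imaging.grab_frame(name): name is "scene" or "top" or "wrist"; returns a dict with "frame" (384x512x3 uint8, red, green, blue), "vertical_fov" (degrees; the focal length in pixels is half the picture's height over the tangent of half this angle, whatever the lens; pixels are square), "cx", "cy" (the principal point, pixels), "k1" (the pictures are not rectified: a ray, as slopes to the right and down, at radius r is drawn at 1 + k1 r^2 times it, then the intrinsics apply), "cam_to_world" (4x4, takes a point from camera to world coordinates); the wrist camera has in their place "mount" (4x4, takes a point from camera to tool coordinates, whose origin is the TCP and whose axes are the flange's). Camera axes: x right, y down, z forward; pixel columns grow to the right and rows downward; lengths in m; the calibration is good to about 2 mm. A picture is of the moment at which its call begins: read the wrist's pose just before it. There is no depth.
- order.job_done(): hands the job in; it is judged then, once.
Trained networks look in the newest picture that a camera, given by its name, has taken for a name from the list of things; names that differ only in an ending like _2 or _b are one class to them, and where a whole thing is asked for, a point or a joint stands for the part that bears it (a point fixed in the world has none). Each returns a list of dicts, best first, with "confidence" (0 to 1); they miss things now and then, are a little off and sometimes report something else, mostly with a low value. They report only what shows in the picture. A call takes as long as a camera call. They do not tell look-alikes from the thing itself.
- boxes_of(camera, label): "bbox" ([left, top, right, bottom] in pixels, round what is visible of it).
- regions_of(camera, label): "pixels" (384x512 bool, what is visible of it) and "bbox" ([left, top, right, bottom] in pixels, round what is visible of it).
- mark_of(camera, label): "xy" ([column, row] in pixels: a listed point, or the origin of a listed thing).
The state is a dict: "time": time; "qpos": joint angles; "qd": joint speeds; "effort": joint torques, N m; "tool_pos": TCP position; "eef_rot": TCP orientation; "contact_force": force on the tool from outside, world axes, zero at the start; "ft_torque": the same for the moment, N m; "opening": finger opening in m; "grasp_force": force on a finger pad.
Only numpy, scipy, OpenCV 4.12 (cv2) and the standard library are available. Lean on these libraries where they do the work, as an engineer would, in place of code of your own. Each camera call takes 0.05 s, during which the arm holds its last target. There are 200 camera calls.

### The job

The white balance rocks because its front left foot, under the orange dot, is too short. Using the fingers only to push, line up the yellow wedge and slide it thin end first under that foot until the foot stands on the wedge's flat top and the balance stands level without rocking, then draw the hand back. Never grip or lift the wedge, do not handle or shove the balance itself, and leave the other things on the worktop as they are.

Things in the scene. Friction and masses are not known exactly. Their poses are not given: they have to be found in the camera images.
- bench_mat: fixed flat blue-grey mat, 380 (x) x 280 (y) x 3 mm thick, on which the balance, wedge and brass weight stand; origin at the centre of its underside on the worktop; its top is at height 3 mm. +x is its far side from the robot.
- balance: loose white bench balance, 0.6-1.1 kg: housing 200 (x) x 160 (y) mm, underside 22, top 48, steel pan 56 mm above its foot plane; display at its front, -x. Round black feet, 24 mm wide, at (+-80, +-60) mm; the one at (-80, +60) ends 10 mm above the plane z = 0 of the others. Origin: centre of the foot plane. It starts leaning 0.10 rad onto the short foot (about 2 N); level = z axis upright.
- short_foot (a point): lowest point of the balance's short foot, at (-80, +60, +10) mm in the balance's frame, below an orange dot on the housing; 20 mm inside the front and left edges of the housing.
- wedge: loose yellow wedge, 120 g, 120 (x) x 48 (y) mm; origin: centre of its underside. Tip, 1 mm thick, at x = +60 mm; ramp up to x = 0; flat top 10 mm high from x = 0 to -46; heel 34 mm high from -46 to -60, its rear face the place to push (under 10 N). Starts in front of the short foot, tip clear of it, up to 50 mm aside, 0.3 rad askew. Heel meets the housing with the foot at x = -26 mm.
- brass_weight: loose brass weight with knob, 22 mm diameter, 26 mm high, standing on the mat right of the wedge; origin at the centre of its underside; leave alone
- vial: loose glass vial with black cap, 21 mm diameter, 53 mm high, standing on the worktop left of the mat; origin at the centre of its underside; leave alone
- pale_holder: loose round pale holder with a coin cell, 28 mm diameter, 10 mm high, lying on the worktop right of the mat; origin at the centre of its underside; leave alone
Things that resemble listed ones, but are neither listed nor needed, are in the scene too. Several things look just like the wedge: the one meant starts nearest to the robot's base.

How it is judged (in metres and radians):
At the end, for the whole second after the job is handed in: The balance is level within 0.02 rad and at rest, its short foot pressing on the flat top of the wedge (foot between x = +4 and -34 mm and within 20 mm of the centre line in the wedge's frame), and the wedge lies flat and at rest (angle between balance's own z axis and vertical below 0.02 rad and x of short_foot in the frame of wedge between -0.034 and 0.004 m and y of short_foot in the frame of wedge between -0.02 and 0.02 m and contact force between wedge and balance above 0.2 N and angle between wedge's own z axis and vertical below 0.03 rad and linear speed of each of balance, wedge below 0.01 m/s); the robot touches nothing.
It fails at once if the wedge is lifted or tipped up (height (world z) of wedge above 0.011 m or angle between wedge's own z axis and vertical above 0.2 rad).
It fails at once if the wedge is gripped hard or rammed (over 20 N from the fingers) (contact force between the fingers and wedge above 20 N).
It fails at once if the balance is handled (over 3 N from the robot) (contact force between any of the fingers, the arm and balance above 3 N).
It fails at once if the balance is shoved more than 15 mm from its place (distance of balance from where it was at the start of the episode above 0.015 m).
It fails at once if a bystander is moved more than 15 mm (distance of any of brass_weight, vial, pale_holder from where it was at the start of the episode above 0.015 m).
It also fails if it takes over 64 s, if anything falls off the work surface, if the arm or the gripper's body presses on something with over 40 N, if the wrist force passes 120 N, or if a joint passes its speed limit or range.

## Working session

There is one attempt and no reset: what is moved stays moved. The work goes in short steps, Python scripts to look and compute and a shell command to move; the robot and the scene stay as the last step left them, time stands still between calls to the robot, and variables do not carry over. Pictures are saved under pics/ and viewed, at most 10 in all, crops included, and the job is handed in when it is done.

```bash
mkdir -p pics
cat > h.py <<'E'
import numpy as np, cv2
from cell import r, imaging, order, boxes_of, regions_of, mark_of
def cam(d):
    f=d["frame"].shape[0]/2/np.tan(np.radians(d["vertical_fov"])/2)
    if "cam_to_world" in d: T=np.array(d["cam_to_world"])
    else:
        o=r.get_obs();T=np.eye(4);T[:3,:3]=o["eef_rot"];T[:3,3]=o["tool_pos"];T=T@np.array(d["mount"])
    return f,d["cx"],d["cy"],d["k1"],T
def unproj(d,uv,z):
    f,cx,cy,k,T=cam(d);s=np.array([(uv[0]-cx)/f,(uv[1]-cy)/f]);p=s.copy()
    for _ in range(30): p=s/(1+k*(p@p))
    v=T[:3,:3]@np.array([p[0],p[1],1]);return T[:3,3]+v*(z-T[2,3])/v[2]
def proj(d,P):
    f,cx,cy,k,T=cam(d);q=T[:3,:3].T@(np.asarray(P)-T[:3,3]);p=q[:2]/q[2]
    return p*(1+k*(p@p))*f+[cx,cy]
def save(d,n,box=None,s=1):
    im=d["frame"][:,:,::-1]
    if box: im=im[box[1]:box[3],box[0]:box[2]]
    cv2.imwrite("pics/"+n,cv2.resize(im,None,fx=s,fy=s,interpolation=cv2.INTER_CUBIC))
E
python3 - <<'E'
from h import *
ims=[]
for c in ["scene","top"]:
    d=imaging.grab_frame(c);save(d,c+".png",s=1.5)
    for n in ["wedge","balance","short_foot","brass_weight","vial","pale_holder","bench_mat"]:
        z={"short_foot":.012}.get(n,.003)
        for m in mark_of(c,n): print(c,n,np.round(m["xy"]),round(m["confidence"],2),np.round(unproj(d,m["xy"],z),3))
o=r.get_obs();print(o["time"],o["tool_pos"],o["eef_rot"])
E
```

```text
scene wedge [225. 145.] 0.88 [0.738 0.274 0.003]
scene wedge [205. 215.] 0.61 [0.546 0.058 0.003]
scene wedge [371. 249.] 0.59 [ 0.764 -0.224  0.003]
scene balance [283. 193.] 0.96 [0.736 0.02  0.003]
scene balance [175. 171.] 0.39 [0.571 0.245 0.003]
scene short_foot [240. 191.] 0.74 [0.65  0.076 0.012]
scene brass_weight [239. 248.] 0.61 [ 0.55  -0.067  0.003]
scene brass_weight [241. 191.] 0.54 [0.658 0.083 0.003]
scene vial [176. 167.] 0.65 [0.58  0.258 0.003]
scene pale_holder [271. 280.] 0.54 [ 0.549 -0.172  0.003]
scene pale_holder [241. 248.] 0.22 [ 0.551 -0.071  0.003]
scene pale_holder [240. 190.] 0.17 [0.659 0.089 0.003]
scene bench_mat [253. 203.] 0.61 [0.655 0.031 0.003]
top wedge [144. 175.] 0.91 [0.756 0.279 0.003]
top wedge [336. 137.] 0.86 [ 0.751 -0.222  0.003]
top wedge [245. 236.] 0.75 [0.55  0.063 0.003]
top balance [249. 163.] 0.85 [0.729 0.013 0.003]
top short_foot [225. 197.] 0.79 [0.654 0.09  0.012]
top brass_weight [302. 226.] 0.5 [ 0.543 -0.079  0.003]
top vial [162. 240.] 0.45 [0.585 0.261 0.003]
top pale_holder [336. 214.] 0.5 [ 0.555 -0.167  0.003]
top bench_mat [248. 197.] 0.78 [0.643 0.035 0.003]
0.8 [0.2409437  0.60371011 0.24235018] [[-9.28741378e-01  3.70728271e-01 -3.73589795e-05]
 [ 3.70728267e-01  9.28741377e-01  7.86226681e-05]
 [ 6.38444758e-05  5.91700955e-05 -9.99999996e-01]]
```

View pics/scene.png

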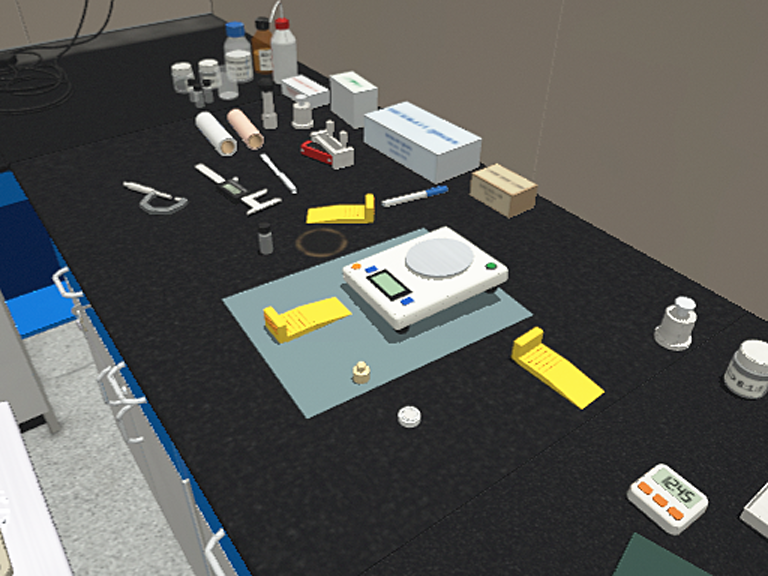

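View pics/top.png

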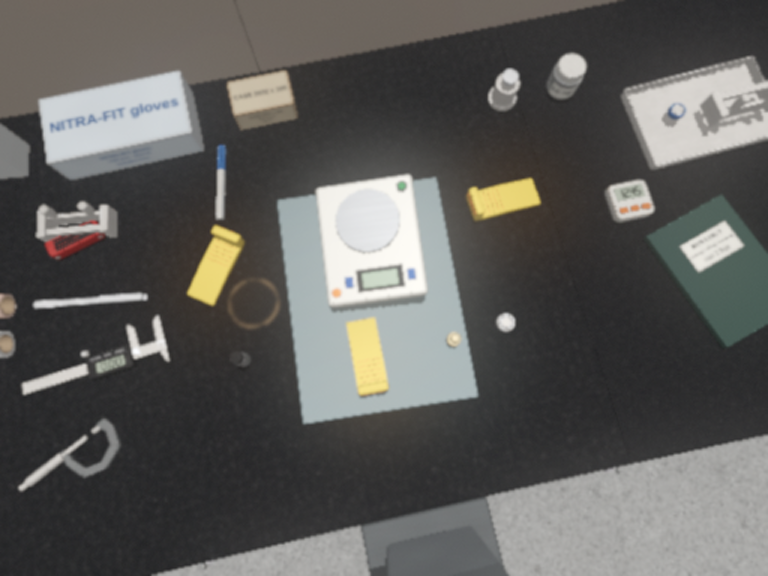

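The candidates that look like the wedge, in scene pixels, are (205,215) on the mat, (225,145) left beyond the ring, and (371,249) right of the mat. The nearest to the base is the one on the mat at about (0.55, 0.06), so I choose that. In the top view it lies at (245,236), tip towards the balance.

```bash
cat >> h.py <<'E'
from scipy.spatial.transform import Rotation as R
def go(p,yaw):
    """yaw: angle (deg) of tool y axis from world y, tool down; prints shift, turn in move units"""
    o=r.get_obs();Rt=np.array(o["eef_rot"]);a=np.radians(yaw)
    y=np.array([-np.sin(a),np.cos(a),0]);z=np.array([0,0,-1.]);G=np.c_[np.cross(y,z),y,z]
    print("from",np.round(o["tool_pos"],4),"shift",np.round(Rt.T@(np.array(p)-o["tool_pos"])/.2,3),"turn",np.round(R.from_matrix(Rt.T@G).as_rotvec()/np.pi,4))
E
python3 -c "
from h import *
go([.45,.06,.24],0)
d=imaging.grab_frame('wrist');print(np.round(d['mount'],3))"
```

```text
from [0.2409 0.6037 0.2424] shift [-1.979 -2.137  0.011] turn [ 0.     -0.     -0.1209]
[[ 0.001 -0.948 -0.32   0.081]
 [ 1.     0.001 -0.001 -0.   ]
 [ 0.001 -0.32   0.948 -0.132]
 [ 0.     0.     0.     1.   ]]
```

```bash
python3 -m handwheel '[[[-0.99,-1,0],[0,0,0],0.5],[[-0.99,-1,0],[0,0,0],0.5],[[-0.99,-1,0],[0,0,0],0.5],[[-0.99,-1,0],[0,0,0],0.5],[[-0.99,-1,0],[0,0,0],0.5],[[-0.99,-1,0],[0,0,0],0.5],[[-0.99,-1,0],[0,0,0],0.5],[[-0.99,-1,0],[0,0,0],0.5]]'
python3 -m handwheel '[[[-0.99,-1,0],[0,0,-0.121],0.7],[[-0.99,-1,0],[0,0,-0.121],0.7],[[-0.99,-1,0],[0,0,-0.121],0.7],[[-0.99,-1,0],[0,0,-0.121],0.7],[[-0.99,-1,0],[0,0,-0.121],0.7],[[-0.99,-1,0],[0,0,-0.121],0.7],[[-0.99,-1,0],[0,0,-0.121],0.7],[[-0.99,-1,0],[0,0,-0.121],0.7]]'
python3 - <<'E'
from h import *
go([.45,.06,.24],0)
d=imaging.grab_frame("wrist");save(d,"w1.png",s=1.5)
for n in ["wedge","short_foot","balance"]:
    z={"short_foot":.013}.get(n,.003)
    for m in mark_of("wrist",n): print(n,np.round(m["xy"]),round(m["confidence"],2),np.round(unproj(d,m["xy"],z),3))
for m in regions_of("wrist","wedge"):
    p=m["pixels"].astype(np.uint8);c=max(cv2.findContours(p,0,2)[0],key=cv2.contourArea)
    print(m["confidence"],cv2.approxPolyDP(c,4,True).reshape(-1,2).tolist())
print(r.get_obs()["opening"])
E
```

```text
time: 1.52
tool_pos: [0.3539, 0.337, 0.2426]
eef_rot: [[-0.925, 0.38, 0.001], [0.38, 0.925, -0.005], [-0.003, -0.004, -1.0]]
contact_force: [-0.1, 0.2, -0.1]
opening: 0.0426
grasp_force: 0.0
time: 2.18
tool_pos: [0.4635, 0.0771, 0.2427]
eef_rot: [[-1.0, 0.012, 0.003], [0.012, 1.0, -0.004], [-0.003, -0.004, -1.0]]
contact_force: [-0.2, -0.1, 0.4]
opening: 0.0254
grasp_force: 0.0
from [0.4635 0.0771 0.2427] shift [ 0.066 -0.086  0.013] turn [-0.0013  0.0009 -0.0038]
wedge [249. 215.] 0.98 [0.541 0.067 0.003]
wedge [ 83. 335.] 0.88 [ 0.754 -0.208  0.003]
wedge [386. 327.] 0.51 [0.738 0.287 0.003]
short_foot [262. 278.] 0.58 [0.637 0.088 0.013]
balance [226. 318.] 0.77 [0.719 0.031 0.003]
balance [266. 280.] 0.64 [0.648 0.094 0.003]
0.96 [[238, 177], [233, 183], [238, 253], [268, 254], [270, 181]]
0.82 [[398, 299], [405, 308], [422, 313], [407, 298]]
0.7 [[88, 326], [44, 331], [55, 350]]
0.02529892091454255
```

View pics/w1.png

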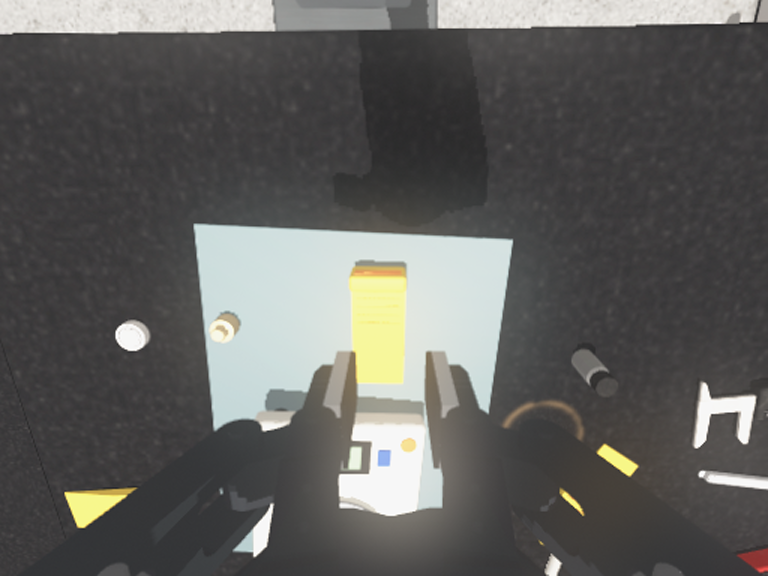

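The wrist view shows the wedge at about (378,325), nearly square to the mat, with its tip at (378,383). The orange dot is at (408,445), to the left of the wedge's line, and the weight and vial are well clear. Next I fit the wedge pose and the foot.

```bash
cat >> h.py <<'E'
from scipy.optimize import minimize
V=[(60,s*24,z) for s in(1,-1) for z in(0,1)]+[(-60,s*24,z) for s in(1,-1) for z in(0,34)]+[(-46,s*24,34) for s in(1,-1)]+[(0,s*24,10) for s in(1,-1)]+[(-46,s*24,10) for s in(1,-1)]
V=np.array(V)/1000
F=[[0,1,12,14-2,10]]
FA=[[0,2,3,1],[1,3,11,10],[10,11,13,12],[8,9,7,5],[4,5,7,6],[4,6,3+0,2]]
def wpts(p):
    c,s=np.cos(p[2]),np.sin(p[2]);return np.c_[V[:,0]*c-V[:,1]*s+p[0],V[:,0]*s+V[:,1]*c+p[1],V[:,2]+.003]
def sil(d,p,S=4):
    q=np.array([proj(d,P) for P in wpts(p)]);m=np.zeros((384*S,512*S),np.uint8)
    # ramp body (prism) and heel (prism) are both convex: union of hulls
    for idx in ([0,1,2,3,10,11,12,13],[4,5,6,7,8,9,12,13],[4,6,0,2,12,13]):
        cv2.fillConvexPoly(m,cv2.convexHull(np.round(q[idx]*S+S/2).astype(np.int32)),1)
    return m
def fitw(c,d,near,p0):
    best=None
    for m in regions_of(c,"wedge"):
        ys,xs=np.nonzero(m["pixels"]);e=np.hypot(*(unproj(d,[xs.mean(),ys.mean()],.01)[:2]-near))
        if best is None or e<best[0]: best=(e,m["pixels"])
    M=cv2.resize(best[1].astype(np.uint8),None,fx=4,fy=4,interpolation=0)
    f=lambda p:1-(M&(s:=sil(d,p))).sum()/(M|s).sum()
    o=minimize(f,p0,method="Nelder-Mead",options=dict(initial_simplex=np.array(p0)+np.array([[0,0,0],[.01,0,0],[0,.01,0],[0,0,.15]]),maxiter=80))
    return np.round(o.x,4),round(o.fun,3)
def dot(d,near,z=.042):
    h=cv2.cvtColor(d["frame"],cv2.COLOR_RGB2HSV);m=cv2.inRange(h,(5,110,120),(21,255,255))
    n,_,st,ce=cv2.connectedComponentsWithStats(m);u=proj(d,[*near,z])
    return [(np.round(ce[i],1),st[i,4],np.round(unproj(d,ce[i],z),4)) for i in range(1,n) if st[i,4]>3 and np.hypot(*(ce[i]-u))<14]
E
python3 - <<'E'
from h import *
for c in ["top","wrist","scene"]:
    d=imaging.grab_frame(c)
    print(c,fitw(c,d,[.55,.06],[.548,.06,0.05]),dot(d,[.645,.083]))
E
```

```text
top (array([0.548, 0.06 , 0.05 ]), np.float64(1.0)) [(array([223.7, 195. ]), np.int32(7), array([0.6523, 0.0914, 0.042 ]))]
wrist (array([ 0.5477,  0.0621, -0.0225]), np.float64(0.126)) []
scene (array([ 0.5508,  0.064 , -0.0145]), np.float64(0.064)) [(array([236.9, 177.2]), np.int32(18), array([0.6524, 0.0899, 0.042 ]))]
```

Run:
```python
from h import *
print(np.round(r.get_obs()["qpos"],1))
go([.527,.010,.12],90);go([.527,.010,.12],-90)
```

```text
[-13.6  21.3  -0.5 114.9   0.3  43.8  75.8]
from [0.4602 0.0862 0.2423] shift [-0.333 -0.381  0.612] turn [ 0.      0.     -0.4994]
from [0.4602 0.0862 0.2423] shift [-0.333 -0.381  0.612] turn [ 0.     -0.      0.5006]
```

```bash
python3 -m handwheel '[[[-0.333,-0.381,0.4],[0,0,0.25],0.5],[[-0.333,-0.381,0.4],[0,0,0.25],0.5],[[-0.333,-0.381,0.4],[0,0,0.25],0.5],[[-0.333,-0.381,0.4],[0,0,0.25],0.5],[[-0.333,-0.381,0.4],[0,0,0.25],0.5],[[-0.333,-0.381,0.4],[0,0,0.25],0.5],[[-0.333,-0.381,0.4],[0,0,0.25],0.5],[[-0.333,-0.381,0.4],[0,0,0.25],0.5]]'
python3 -m handwheel '[[[0,0,0],[0,0,0.25],0.5],[[0,0,0],[0,0,0.25],0.5],[[0,0,0],[0,0,0.25],0.5],[[0,0,0],[0,0,0.25],0.5],[[0,0,0],[0,0,0.25],0.5],[[0,0,0],[0,0,0.25],0.5],[[0,0,0],[0,0,0.25],0.5],[[0,0,0],[0,0,0.25],0.5]]'
python3 - <<'E'
from h import *
go([.527,.010,.02],-90)
d=imaging.grab_frame("wrist");save(d,"w2.png",s=1.2);print(fitw("wrist",d,[.55,.06],[.549,.063,-.02]))
d=imaging.grab_frame("top");print(fitw("top",d,[.55,.06],[.549,.063,-.02]))
E
```

```text
time: 3.4
tool_pos: [0.527, 0.0096, 0.162]
eef_rot: [[-0.707, 0.707, -0.001], [0.707, 0.707, -0.0], [0.0, -0.001, -1.0]]
contact_force: [-0.6, 0.1, -0.1]
opening: 0.0428
grasp_force: 0.0
time: 4.07
tool_pos: [0.527, 0.0097, 0.1622]
eef_rot: [[-0.002, 1.0, -0.0], [1.0, 0.002, -0.0], [-0.0, -0.0, -1.0]]
contact_force: [0.8, -0.4, -0.4]
opening: 0.0428
grasp_force: 0.0
from [0.527  0.0097 0.1622] shift [0.002 0.    0.711] turn [-0.0001  0.      0.0005]
(array([ 0.5474,  0.0626, -0.0257]), np.float64(0.026))
(array([ 0.5718,  0.071 , -0.2513]), np.float64(0.756))
```

View pics/w2.png

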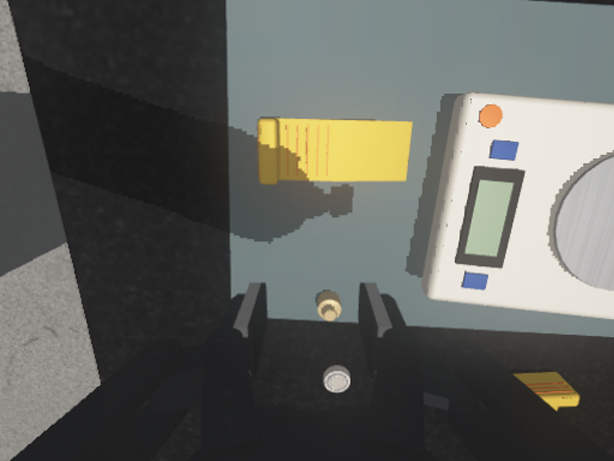

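The picture shows the wedge at (335,150), the dot at (490,116), and the brass weight at (328,305) between the two fingers' tips in view. It looks clear of the planned push, so I check the numbers.

Run:
```python
from h import *
d=imaging.grab_frame("wrist");print(dot(d,[.652,.09]))
for uv in [(465,97),(428,295)]: print(unproj(d,np.array(uv)/1.2,.042 if uv[1]<200 else .05))
print([ (np.round(unproj(d,m["xy"],.003),3),m["confidence"]) for m in mark_of("wrist","brass_weight")])
```

```text
[(array([408.2,  95.9]), np.int32(283), array([0.6512, 0.0895, 0.042 ]))]
[0.63217099 0.10120378 0.042     ]
[ 0.62070738 -0.04736995  0.05      ]
[(array([ 0.541, -0.078,  0.003]), 0.77)]
```

```bash
python3 -m handwheel '[[[0,0,0.731],[0,0,0.009],0.5],[[0,0,0.731],[0,0,0.009],0.5],[[0,0,0.731],[0,0,0.009],0.5],[[0,0,0.731],[0,0,0.009],0.5],[[0,0,0.731],[0,0,0.009],0.5],[[0,0,0.731],[0,0,0.009],0.5],[[0,0,0.731],[0,0,0.009],0.5]]'
python3 -m handwheel '[[[0.03,0,0],[0,0,0],0.5],[[0.06,0,0],[0,0,0],0.5],[[0.07,0,0],[0,0,0],0.5],[[0.08,0,0],[0,0,0],0.5],[[0.09,0,0],[0,0,0],0.5],[[0.10,0,0],[0,0,0],0.5],[[0.11,0,0],[0,0,0],0.5],[[0.12,0,0],[0,0,0],0.5]]'
python3 - <<'E'
from h import *
d=imaging.grab_frame("wrist");print(fitw("wrist",d,[.55,.07],[.548,.068,-.02]))
d=imaging.grab_frame("scene");print(fitw("scene",d,[.55,.07],[.548,.068,-.02]));save(d,"s2.png",(130,130,330,290),3)
E
```

```text
time: 4.95
tool_pos: [0.5272, 0.009, 0.016]
eef_rot: [[0.028, 1.0, -0.0], [1.0, -0.028, 0.0], [0.0, -0.0, -1.0]]
contact_force: [0.8, 0.2, 0.5]
opening: 0.0426
grasp_force: 0.0
time: 5.62
tool_pos: [0.5278, 0.0328, 0.0162]
eef_rot: [[0.029, 1.0, 0.0], [1.0, -0.029, -0.001], [-0.001, 0.0, -1.0]]
contact_force: [0.1, -0.4, 0.8]
opening: 0.0427
grasp_force: 0.7
(array([ 0.5485,  0.067 , -0.031 ]), np.float64(0.033))
(array([ 0.5505,  0.0657, -0.0245]), np.float64(0.625))
```

View pics/s2.png

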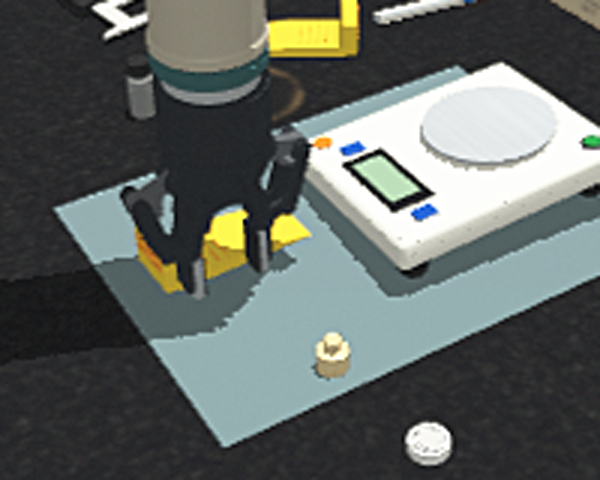

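The fingers are in contact with the wedge's right side at crop (195,285) and (260,260), and the balance and weight are untouched. The wedge has moved 4 mm as planned, so I continue with 22 mm more.

```bash
python3 -m handwheel '[[[0.015,0,0],[0,0,0],0.5],[[0.03,0,0],[0,0,0],0.5],[[0.045,0,0],[0,0,0],0.5],[[0.06,0,0],[0,0,0],0.5],[[0.075,0,0],[0,0,0],0.5],[[0.09,0,0],[0,0,0],0.5],[[0.10,0,0],[0,0,0],0.5],[[0.108,0,0],[0,0,0],0.5]]'
python3 - <<'E'
from h import *
d=imaging.grab_frame("wrist");w,e=fitw("wrist",d,[.55,.09],[.549,.088,-.03]);print(w,e,dot(d,[.652,.09]))
f=np.array([.6536,.0865]);c,s=np.cos(w[2]),np.sin(w[2]);q=f-w[:2];print("foot in wedge",q[0]*c+q[1]*s,-q[0]*s+q[1]*c)
E
```

```text
time: 6.48
tool_pos: [0.5283, 0.0552, 0.0161]
eef_rot: [[0.028, 1.0, -0.0], [1.0, -0.028, 0.0], [0.0, -0.0, -1.0]]
contact_force: [1.0, -0.6, 0.8]
opening: 0.0427
grasp_force: 0.6
[ 0.5491  0.0893 -0.0322] 0.029 []
foot in wedge 0.10453597421128787 0.0005657700035748437
```

```bash
python3 -m handwheel '[[[-0.12,0,0],[0,0,0],0.5],[[-0.12,0,0],[0,0,0],0.5],[[-0.12,0,-0.5],[0,0,0],0.6],[[-0.12,0,-0.5],[0,0,0],0.8],[[-0.12,0,-0.5],[0,0,0],0.8],[[-0.12,0,-0.5],[0,0,0],0.8]]'
python3 -c "
from h import *
go([.455,.0925,.116],-1.8)"
```

```text
time: 7.08
tool_pos: [0.5303, 0.0308, 0.1198]
eef_rot: [[0.028, 1.0, 0.007], [1.0, -0.028, 0.001], [0.001, 0.007, -1.0]]
contact_force: [0.2, -0.8, -0.3]
opening: 0.0168
grasp_force: 0.0
from [0.5303 0.0308 0.1198] shift [ 0.298 -0.385  0.017] turn [ 0.002   0.0015 -0.499 ]
```

```bash
python3 -m handwheel '[[[0.298,-0.385,0],[0,0,-0.25],0.8],[[0.298,-0.385,0],[0,0,-0.25],0.8],[[0.298,-0.385,0],[0,0,-0.25],0.8],[[0.298,-0.385,0],[0,0,-0.25],0.8],[[0.298,-0.385,0],[0,0,-0.25],0.8],[[0.298,-0.385,0],[0,0,-0.25],0.8],[[0.298,-0.385,0],[0,0,-0.25],0.8]]'
python3 -m handwheel '[[[0,0,0],[0,0,-0.249],0.8],[[0,0,0],[0,0,-0.249],0.8],[[0,0,0],[0,0,-0.249],0.8],[[0,0,0],[0,0,-0.249],0.8],[[0,0,0],[0,0,-0.249],0.8],[[0,0,0],[0,0,-0.249],0.8],[[0,0,0],[0,0,-0.249],0.8],[[0,0,0],[0,0,-0.249],0.8]]'
python3 - <<'E'
from h import *
go([.455,.0925,.020],-1.8)
d=imaging.grab_frame("wrist");save(d,"w3.png",s=1.2);w,e=fitw("wrist",d,[.55,.09],[.549,.088,-.03]);print(w,e,dot(d,[.652,.09]))
E
```

```text
time: 7.67
tool_pos: [0.4517, 0.0928, 0.1156]
eef_rot: [[-0.69, 0.723, -0.001], [0.723, 0.69, 0.001], [0.001, -0.001, -1.0]]
contact_force: [0.4, -0.2, 0.1]
opening: 0.0169
grasp_force: 0.0
time: 8.33
tool_pos: [0.452, 0.0924, 0.1157]
eef_rot: [[-0.999, 0.034, -0.001], [0.034, 0.999, 0.0], [0.001, 0.0, -1.0]]
contact_force: [-0.4, 0.3, -0.0]
opening: 0.0171
grasp_force: 0.0
from [0.452  0.0924 0.1157] shift [-0.016  0.001  0.478] turn [ 0.0001 -0.0004 -0.0009]
[ 0.5495  0.0895 -0.0237] 0.313 []
```

View pics/w3.png

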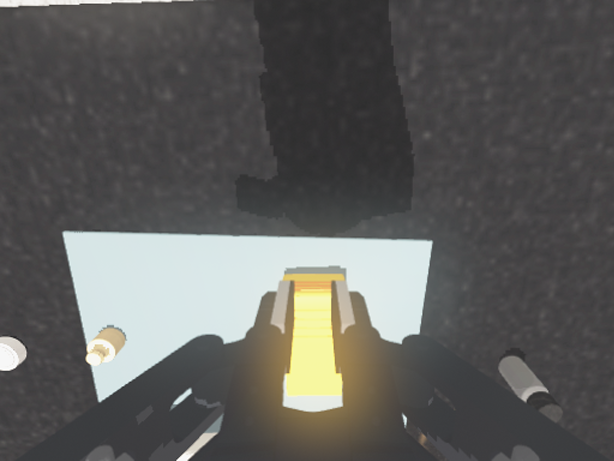

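The hand is centred behind the wedge: heel at (315,278), tip at (312,395), nothing else near. Now I lower it and start pushing.

```bash
python3 -m handwheel '[[[0,0,0.48],[0,0,0],0.8],[[0,0,0.48],[0,0,0],0.8],[[0,0,0.48],[0,0,0],0.8],[[0,0,0.48],[0,0,0],0.8],[[0,0,0.48],[0,0,0],0.8]]'
python3 -m handwheel '[[[-0.07,0,0],[0,0,0],0.8],[[-0.11,0,0],[0,0,0],0.8],[[-0.14,0,0],[0,0,0],0.8],[[-0.16,0,0],[0,0,0],0.8],[[-0.18,0,0],[0,0,0],0.8],[[-0.20,0,0],[0,0,0],0.8],[[-0.22,0,0],[0,0,0],0.8],[[-0.24,0,0],[0,0,0],0.8]]'
python3 -m handwheel '[[[-0.02,0,0],[0,0,0],0.8],[[-0.04,0,0],[0,0,0],0.8],[[-0.06,0,0],[0,0,0],0.8],[[-0.08,0,0],[0,0,0],0.8],[[-0.10,0,0],[0,0,0],0.8]]'
python3 - <<'E'
from h import *
for c in ["scene","top"]:
    d=imaging.grab_frame(c);print(c,fitw(c,d,[.57,.09],[.575,.088,-.03]),dot(d,[.652,.09]))
d=imaging.grab_frame("scene");save(d,"s3.png",(130,130,330,290),3)
E
```

```text
time: 8.85
tool_pos: [0.4512, 0.0925, 0.018]
eef_rot: [[-0.999, 0.034, -0.003], [0.034, 0.999, 0.0], [0.003, -0.0, -1.0]]
contact_force: [0.2, 0.3, 0.4]
opening: 0.0167
grasp_force: 0.0
time: 9.52
tool_pos: [0.5003, 0.091, 0.0202]
eef_rot: [[-1.0, 0.031, -0.001], [0.031, 1.0, -0.0], [0.0, -0.0, -1.0]]
contact_force: [-2.7, 0.7, 0.8]
opening: 0.0174
grasp_force: 0.9
time: 9.93
tool_pos: [0.518, 0.0902, 0.02]
eef_rot: [[-1.0, 0.031, -0.005], [0.031, 1.0, -0.001], [0.005, -0.002, -1.0]]
contact_force: [-12.5, 0.6, 10.9]
opening: 0.0171
grasp_force: 6.3
scene (array([ 0.5943,  0.0889, -0.0266]), np.float64(0.271)) [(array([237.2, 177.2]), np.int32(16), array([0.6529, 0.0894, 0.042 ]))]
top (array([ 0.575,  0.088, -0.03 ]), np.float64(1.0)) [(array([224.2, 194.4]), np.int32(5), array([0.6535, 0.09  , 0.042 ]))]
```

View pics/s3.png

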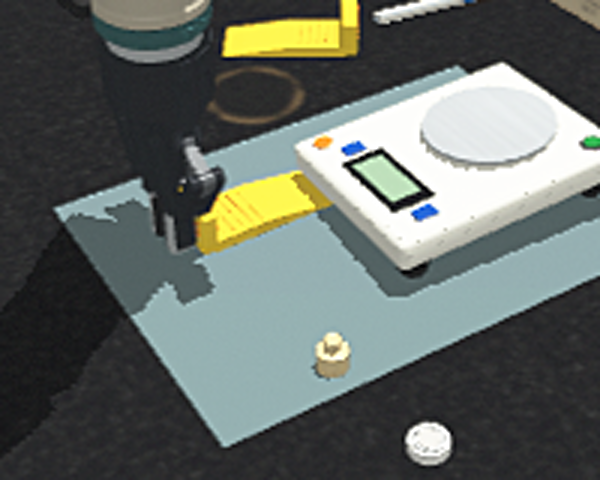

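The wedge's tip has reached the foot, at about crop (325,195). The force rose to 12.5 N forwards with 11 N upwards on the tool, so I check whether it persists before pushing on.

```bash
python3 -m handwheel '[[[0,0,0],[0,0,0],0.8]]'
python3 -m handwheel '[[[0.005,0,0],[0,0,0],0.8],[[0.01,0,0],[0,0,0],0.8],[[0.01,0,0],[0,0,0],0.8]]'
python3 - <<'E'
from h import *
d=imaging.grab_frame("scene");print(fitw("scene",d,[.57,.09],[.592,.088,-.03]),dot(d,[.652,.09]),np.round(cv2.moments(np.uint8(0+regions_of("scene","balance")[0]["pixels"]))["m00"]))
E
```

```text
time: 10.27
tool_pos: [0.5185, 0.0903, 0.0199]
eef_rot: [[-1.0, 0.031, -0.003], [0.031, 1.0, -0.001], [0.003, -0.001, -1.0]]
contact_force: [-5.3, 1.2, 4.1]
opening: 0.0169
grasp_force: 3.0
time: 10.52
tool_pos: [0.5185, 0.0905, 0.02]
eef_rot: [[-1.0, 0.031, 0.0], [0.031, 1.0, 0.0], [-0.0, 0.0, -1.0]]
contact_force: [-2.0, 0.2, -1.0]
opening: 0.0172
grasp_force: 0.9
(array([0.5941, 0.0889, 0.0115]), np.float64(0.253)) [(array([237.5, 177. ]), np.int32(16), array([0.6538, 0.0897, 0.042 ]))] 4450.0
```

```bash
python3 -m handwheel '[[[-0.01,0,0],[0,0,0],0.8],[[-0.015,0,0],[0,0,0],0.8],[[-0.02,0,0],[0,0,0],0.8],[[-0.025,0,0],[0,0,0],0.8],[[-0.03,0,0],[0,0,0],0.8]]'
python3 -m handwheel '[[[-0.005,0,0],[0,0,0],0.8],[[-0.01,0,0],[0,0,0],0.8],[[-0.015,0,0],[0,0,0],0.8],[[-0.02,0,0],[0,0,0],0.8]]'
```

```text
time: 11.08
tool_pos: [0.5197, 0.0902, 0.02]
eef_rot: [[-1.0, 0.03, -0.008], [0.03, 1.0, -0.002], [0.008, -0.002, -1.0]]
contact_force: [-12.3, 1.9, 9.3]
opening: 0.0169
grasp_force: 5.8
time: 11.42
tool_pos: [0.5247, 0.09, 0.02]
eef_rot: [[-1.0, 0.03, -0.006], [0.03, 1.0, -0.002], [0.006, -0.002, -1.0]]
contact_force: [-9.5, 0.3, 8.0]
opening: 0.0176
grasp_force: 5.1
```

```bash
python3 -m handwheel '[[[-0.005,0,0],[0,0,0],0.8],[[-0.01,0,0],[0,0,0],0.8],[[-0.015,0,0],[0,0,0],0.8],[[-0.02,0,0],[0,0,0],0.8]]'
python3 - <<'E'
from h import *
d=imaging.grab_frame("scene");print(fitw("scene",d,[.57,.09],[.596,.088,-.03]),dot(d,[.652,.09]));save(d,"s4.png",(180,150,320,250),5)
d=imaging.grab_frame("top");print(dot(d,[.652,.09]))
E
```

```text
time: 11.75
tool_pos: [0.5286, 0.0898, 0.02]
eef_rot: [[-1.0, 0.03, -0.006], [0.03, 1.0, -0.002], [0.006, -0.002, -1.0]]
contact_force: [-10.2, 0.3, 8.1]
opening: 0.0169
grasp_force: 5.1
(array([ 0.6065,  0.0882, -0.0198]), np.float64(0.308)) [(array([237.6, 176.6]), np.int32(19), array([0.6548, 0.0909, 0.042 ]))]
[]
```

View pics/s4.png

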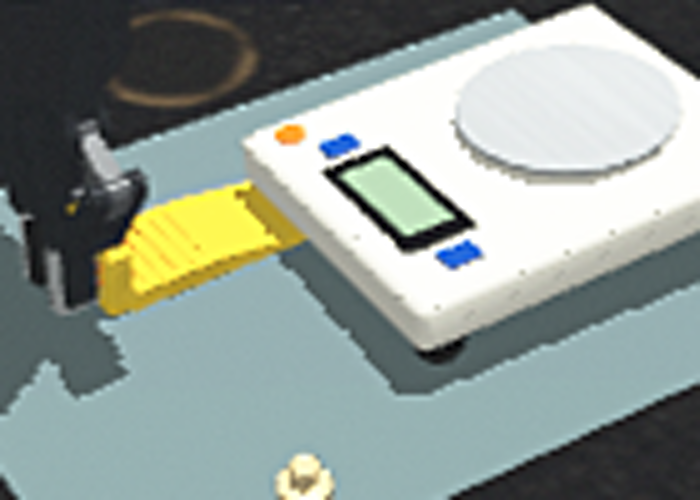

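The tip is under the foot at crop (290,240), the balance is barely displaced (about 2 mm), and the force is steady at 10 N. I continue in measured steps.

```bash
python3 -m handwheel '[[[-0.006,0,0],[0,0,0],0.8],[[-0.012,0,0],[0,0,0],0.8],[[-0.018,0,0],[0,0,0],0.8],[[-0.024,0,0],[0,0,0],0.8],[[-0.03,0,0],[0,0,0],0.8],[[-0.036,0,0],[0,0,0],0.8],[[-0.042,0,0],[0,0,0],0.8],[[-0.05,0,0],[0,0,0],0.8]]'
python3 -m handwheel '[[[-0.006,0,0],[0,0,0],0.8],[[-0.012,0,0],[0,0,0],0.8],[[-0.018,0,0],[0,0,0],0.8],[[-0.024,0,0],[0,0,0],0.8],[[-0.03,0,0],[0,0,0],0.8],[[-0.036,0,0],[0,0,0],0.8],[[-0.042,0,0],[0,0,0],0.8],[[-0.05,0,0],[0,0,0],0.8]]'
python3 - <<'E'
from h import *
d=imaging.grab_frame("scene");print(fitw("scene",d,[.6,.09],[.62,.088,-.03]),dot(d,[.654,.09],.046))
E
```

```text
time: 12.57
tool_pos: [0.5385, 0.0895, 0.02]
eef_rot: [[-1.0, 0.03, -0.007], [0.03, 1.0, -0.002], [0.007, -0.002, -1.0]]
contact_force: [-9.7, 0.7, 8.8]
opening: 0.0174
grasp_force: 5.1
time: 13.23
tool_pos: [0.5486, 0.0892, 0.02]
eef_rot: [[-1.0, 0.03, -0.007], [0.03, 1.0, -0.002], [0.007, -0.002, -1.0]]
contact_force: [-10.7, 0.3, 8.3]
opening: 0.0169
grasp_force: 5.0
(array([0.625 , 0.0873, 0.0388]), np.float64(0.475)) [(array([238.3, 175.4]), np.int32(19), array([0.6556, 0.0892, 0.046 ]))]
```

```bash
python3 -m handwheel '[[[-0.006,0,0],[0,0,0],0.8],[[-0.012,0,0],[0,0,0],0.8],[[-0.018,0,0],[0,0,0],0.8],[[-0.024,0,0],[0,0,0],0.8],[[-0.03,0,0],[0,0,0],0.8],[[-0.036,0,0],[0,0,0],0.8],[[-0.042,0,0],[0,0,0],0.8],[[-0.05,0,0],[0,0,0],0.8]]' | egrep 'pos|contact'
python3 -m handwheel '[[[-0.006,0,0],[0,0,0],0.8],[[-0.012,0,0],[0,0,0],0.8],[[-0.018,0,0],[0,0,0],0.8],[[-0.024,0,0],[0,0,0],0.8],[[-0.03,0,0],[0,0,0],0.8],[[-0.036,0,0],[0,0,0],0.8],[[-0.042,0,0],[0,0,0],0.8],[[-0.05,0,0],[0,0,0],0.8]]' | egrep 'pos|contact'
python3 -m handwheel '[[[-0.006,0,0],[0,0,0],0.8],[[-0.012,0,0],[0,0,0],0.8],[[-0.018,0,0],[0,0,0],0.8],[[-0.024,0,0],[0,0,0],0.8],[[-0.03,0,0],[0,0,0],0.8],[[-0.036,0,0],[0,0,0],0.8],[[-0.042,0,0],[0,0,0],0.8],[[-0.05,0,0],[0,0,0],0.8]]' | egrep 'pos|contact'
python3 - <<'E'
from h import *
d=imaging.grab_frame("scene");print(dot(d,[.654,.09],.049))
save(d,"s5.png",(180,150,320,250),5)
E
```

```text
tool_pos: [0.5587, 0.089, 0.02]
contact_force: [-9.8, 0.9, 7.9]
tool_pos: [0.5688, 0.0887, 0.02]
contact_force: [-9.0, 0.7, 7.8]
tool_pos: [0.579, 0.0885, 0.02]
contact_force: [-8.5, 0.8, 6.0]
[(array([238.9, 174.1]), np.int32(18), array([0.6575, 0.0891, 0.049 ]))]
```

View pics/s5.png

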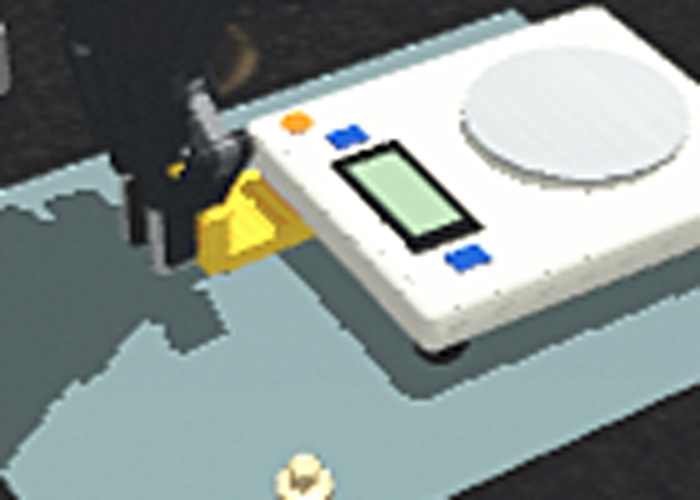

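The heel is about 20 mm short of the housing, the balance is nearly level, and the hand is clear of it. I push about 19 mm more.

```bash
python3 -m handwheel '[[[-0.006,0,0],[0,0,0],0.8],[[-0.012,0,0],[0,0,0],0.8],[[-0.018,0,0],[0,0,0],0.8],[[-0.024,0,0],[0,0,0],0.8],[[-0.03,0,0],[0,0,0],0.8],[[-0.036,0,0],[0,0,0],0.8],[[-0.042,0,0],[0,0,0],0.8],[[-0.048,0,0],[0,0,0],0.8]]' | egrep 'pos|contact'
python3 -m handwheel '[[[-0.006,0,0],[0,0,0],0.8],[[-0.012,0,0],[0,0,0],0.8],[[-0.018,0,0],[0,0,0],0.8],[[-0.024,0,0],[0,0,0],0.8],[[-0.03,0,0],[0,0,0],0.8],[[-0.036,0,0],[0,0,0],0.8],[[-0.042,0,0],[0,0,0],0.8],[[-0.046,0,0],[0,0,0],0.8]]' | egrep 'pos|contact'
python3 - <<'E'
from h import *
d=imaging.grab_frame("scene");print(dot(d,[.656,.09],.051))
E
```

```text
tool_pos: [0.5864, 0.0882, 0.02]
contact_force: [-14.5, 0.3, 12.2]
tool_pos: [0.5959, 0.088, 0.02]
contact_force: [-14.5, 0.2, 12.1]
[(array([239. , 173.9]), np.int32(17), array([0.6564, 0.0873, 0.051 ]))]
```

```bash
python3 -m handwheel '[[[0.03,0,0],[0,0,0],0.8],[[0.08,0,0],[0,0,0],0.8],[[0.2,0,0],[0,0,0],0.8],[[0.4,0,0],[0,0,0],0.8],[[0.5,0,0],[0,0,0],0.8],[[0.5,0,-0.5],[0,0,0],0.8],[[0.5,0,-0.5],[0,0,0],0.8],[[0.5,0,-0.5],[0,0,0],0.8]]'
python3 -m handwheel '[[[0,0,0],[0,0,0],0.8],[[0,0.5,-0.2],[0,0,0],0.8],[[0,0.5,-0.2],[0,0,0],0.8],[[0,0.5,-0.2],[0,0,0],0.8],[[0,0.5,-0.2],[0,0,0],0.8]]' | grep pos
python3 - <<'E'
from h import *
for c in ["wrist","scene","top"]:
    d=imaging.grab_frame(c);print(c,dot(d,[.656,.088],.051))
    try: print(fitw(c,d,[.64,.09],[.667,.087,-.03]))
    except Exception as e: print(e)
    if c=="scene": save(d,"s6.png",(180,150,320,250),5)
    if c=="wrist": save(d,"w6.png",s=1.2)
E
```

```text
time: 17.43
tool_pos: [0.5038, 0.0923, 0.1242]
eef_rot: [[-1.0, 0.03, 0.007], [0.03, 1.0, 0.002], [-0.007, 0.002, -1.0]]
contact_force: [1.2, -0.4, -0.4]
opening: 0.0169
grasp_force: 0.0
tool_pos: [0.5058, 0.1991, 0.1623]
wrist [(array([155.8, 326.9]), np.int32(44), array([0.6547, 0.08  , 0.051 ]))]
(array([ 0.6646,  0.0744, -0.0962]), np.float64(0.728))
scene [(array([239. , 173.9]), np.int32(18), array([0.6565, 0.0874, 0.051 ]))]
(array([0.6696, 0.0902, 0.0588]), np.float64(0.583))
top [(array([224.5, 192.5]), np.int32(4), array([0.6557, 0.088 , 0.051 ]))]
(array([0.6688, 0.0881, 0.0165]), np.float64(0.726))
```

View pics/s6.png

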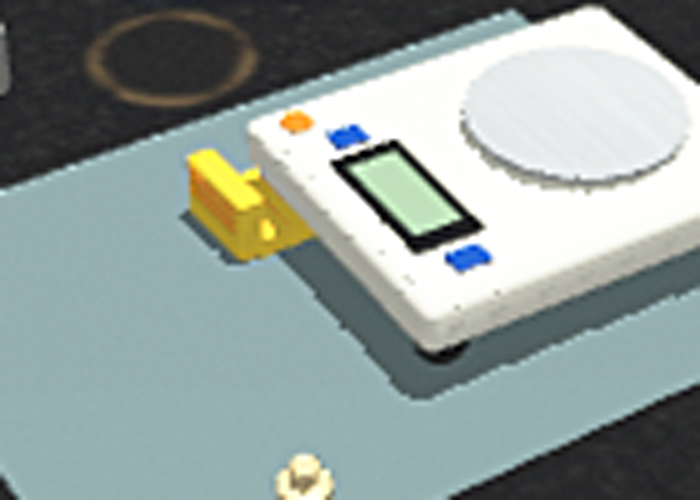

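The wedge sits under the foot with its heel at crop (225,200), a small gap short of the housing, and the balance has come up. One check of the heel corners against the foot.

Run:
```python
from h import *
d=imaging.grab_frame("scene")
a,b=[unproj(d,np.array(p)/5+[180,150],.037)[:2] for p in [(190,157),(238,212)]]
v=(a-b)/np.hypot(*(a-b));x=np.array([v[1],-v[0]]);c=(a+b)/2+.06*x
q=np.array([.656,.0877])-c;print(a,b,np.hypot(*(a-b)),"foot in wedge",q@x,q@v)
for n in ["brass_weight","vial","pale_holder"]: print(n,[np.round(m["xy"]) for m in mark_of("scene",n)][:1])
# balance level: predicted-level foot z via both cameras' dot triangulation
P=[]
D={k:imaging.grab_frame(k) for k in("scene","top")}
u={k:dot(D[k],[.656,.088],.051)[0][0] for k in D}
for z in(.042,.047,.051,.055): print(z,[np.round(unproj(D[k],u[k],z)[:2],4) for k in D])
```

```text
[0.61149032 0.10718148] [0.6068259  0.06039321] 0.04702020282097165 foot in wedge -0.013777293273674895 0.008540089717045415
brass_weight []
vial [array([175., 168.])]
pale_holder [array([272., 280.])]
0.042 [array([0.6635, 0.0977]), array([0.6579, 0.0883])]
0.047 [array([0.6596, 0.092 ]), array([0.6567, 0.0882])]
0.051 [array([0.6565, 0.0874]), array([0.6557, 0.088 ])]
0.055 [array([0.6533, 0.0828]), array([0.6548, 0.0879])]
```

```bash
python3 -c "
from cell import order
print(order.job_done())"
```

```text
the job is handed in; nothing more can be done
None
```

The job is handed in (no verdict came back): by my last measurements the short foot stands on the wedge's flat top, about 14 mm behind the ramp and within about 9 mm of the centre line, the balance stands level, and the hand is drawn back clear.

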